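Stack the empty parts bin on the ferrule bin

ROBOT

A 7-joint arm with a two-finger parallel gripper is mounted at the origin on the work surface. World frame = base frame: x ahead of the robot, y to its left, z up, the work surface at z = 0. Lengths are in m, angles in rad, forces in N, time in s.
With the tool pointing down it reaches from about 0.425 to 0.875 m from the base axis. Payload 4.7 kg.
Tool frame: the origin (TCP) lies at the very end of the fingers, on their centre line; the grasp point (between the pads) lies behind it (ctrl.tcp_to_grasp is the z of the grasp point in the tool frame, in m); z points along the fingers, y is the line along which they close (so a half turn about z gives the same grasp; the last joint's range is limited). The gripper opens to 87 mm and grips with 3 to 60 N. Pads are 19 mm wide; open, the fingers measure 117 mm over their backs; the gripper's body (75 mm by 190 mm) begins 51 mm behind the grasp point.
Start: joints at [1.232, 0.321, -0.07, 1.45, 0.023, 1.371, -0.057], TCP at [0.225, -0.61, 0.223] pointing down, gripper open.
Joint ranges: [-2.86, 2.86], [-0.3, 2.09], [-1.38, 1.24], [0.06, 2.45], [-1.56, 4.7], [0.09, 2.05], [-2.69, 2.69]. Speed limits (rad/s): [2.57, 2.57, 3.14, 3.14, 3.14, 3.14, 3.14].

INTERFACE

Orientations are given as a rotation vector (axis times angle).
In Python, from bench import ctrl gives the robot as it stands.
- The arm moves only by the tool step_arm, never from a script. Its argument "targets" is a list of rows, each a list of 7 numbers: the shift along the world's x, y, z in cm, then the turn, a rotation vector about the world's x, y, z in degrees, then the opening, from 0 (shut) to 1 (fully open). A call has exactly 5 rows; each row shifts and turns the commanded pose from where the row before left it; what a row does not reach is not made up. A row lasts 1/12 s, in which the tool goes at most 41.7 mm and 7.16 degrees, less where a joint would pass 70% of its speed; a pose out of reach is approached as far as the arm can. A call with a gripper value outside its range is refused whole. The fingers move at their own pace and stop on an object; "force" is the grip in N (left out, the last holds). Time passes only in rows, so rows that do not move let the fingers close, or fill a call up. It gives the time, the measured TCP pose, the force, the opening and the grip force at its end, in the units of the state.
- ctrl.get_state(): the state, without advancing time (a new reading comes with each control period).
- ctrl.get_image(name): name is "scene" or "top" or "wrist"; returns (picture, depth): 400x640x3 uint8, red, green, blue; 400x640 float32, m along the optical axis (not along the pixel's ray), 0 where there is no reading.
- ctrl.camera_params(name): a dict with "intrinsics" (3x3 intrinsics, pixels), "rvec" (rotation vector, rad) and "tvec" (3), from world to camera coordinates, as OpenCV has them; the wrist camera has in their place "hand_eye" (4x4, takes a point from camera to tool coordinates, whose origin is the TCP and whose axes are the flange's). Camera axes: x right, y down, z forward; pixel columns grow to the right and rows downward; lengths in m; the calibration is good to about 2 mm. A picture is of the moment at which its call begins: read the wrist's pose just before it. camera_params takes no time and is no camera call.
- ctrl.close_job(): hands the job in; it is judged then, once.
The state is a dict: "time": time; "joint_positions": joint angles; "qd": joint speeds; "joint_torque": joint torques, N m; "position": TCP position; "tool_rot": TCP orientation; "ft_force": force on the tool from outside, world axes, zero at the start; "torque": the same for the moment, N m; "grip_width": opening from 0.0 (shut) to 1.0 (fully open); "grip_force": force on a finger pad.
Only numpy, scipy, OpenCV 4.12 (cv2) and the standard library are available. Lean on these libraries where they do the work, as an engineer would, in place of code of your own. Each camera call takes 0.05 s, during which the arm holds its last target. There are 200 camera calls.

TASK

On the club-maker's bench stand two alike stepped white parts bins with a finger lip at one end, one empty and one holding black ferrules, and also a plain straight-sided box. Pick up the empty stepped bin, turn it end for end (half a turn) so its finger lip is at the opposite end from the lip of the bin below, and stack it level on the cross bars in the mouth of the ferrule bin, so that it stands up on them and does not nest down inside. Leave the ferrule bin and the plain box standing where they are.

Things in the scene. Friction and masses are not known exactly. Their poses are not given: they have to be found in the camera images.
- empty_bin: Empty stepped white bin (sizes in mm), under 0.25 kg. Origin: centre of underside; x lengthways to its lip end, z up. Collar z 34-76: 180 (x) by 64 (y), upright walls 3 thick; grip across the 64 at mid-length. Tub z 0-34: 154 by 42, with cross channels 32 wide, 32 deep under it at x -40..-8 and 40..72. Cross bars in the mouth at x -24 and 56, 14 wide, tops z 70. Starts upright
- empty_lip (a point): Tip of the empty bin's finger lip, a tab 40 mm wide that sticks out 15 mm beyond one end wall (bin frame x 105, y 0, z 65.5 mm). At the start both bins' lips point roughly the same way (within 30 degrees)
- filled_bin: Ferrule bin: same shape and axes as empty_bin (origin under centre, lip at +x end, bar tops z 70 mm, rim z 76), 0.6 kg, loose, upright, black ferrules low inside. Another bin's tub has 10 mm play lengthways, 8 mm sideways in its mouth: the same way round it nests, origin about 42 mm above this one's; turned half a turn it stands on the bars, origin 70 mm above
- plain_box: Plain straight-sided open white box 150 (x) by 64 (y) by 60 mm high, no step, bars or lip; origin at centre of underside. Not to be moved. The three containers swap places between starts. A jar, a roll of tape and an iron club head also lie near, none over 115 mm high
Not all that is in view belongs to the job. Leave any blue or purple look-alike of the empty_bin alone.

How it is judged:
By the outcome, as a careful person would: the job done as asked, in the order asked, and still so for the second after the job is handed in, with the robot touching nothing.
It also fails if it takes over 42 s, if anything falls off the work surface, if the arm or the gripper's body presses on something with over 40 N, if the wrist force passes 120 N, or if a joint passes its speed limit or range.

## Working session

There is one attempt and no reset: what is moved stays moved. The work goes in short steps, Python scripts to look and compute and a tool call to move; the robot and the scene stay as the last step left them, time stands still between calls to the robot, and variables do not carry over. Pictures are saved under pics/ and viewed, at most 10 in all, crops included, and the job is handed in when it is done.

Besides the shell and the picture viewer there is one more tool, called after "Call:" in YAML: its name, and indented under it one key for each argument. step_arm: Moves the arm, as the interface text tells. Its arguments: {"type":"object","properties":{"targets":{"type":"array"},"force":{"type":"number"}},"required":["targets"]}

```bash
mkdir -p pics; cat > h.py <<'E'
import numpy as np, cv2
from bench import ctrl
def T(name):
    p=ctrl.camera_params(name); K=np.array(p["intrinsics"],float)
    if name=="wrist":
        s=ctrl.get_state(); R=cv2.Rodrigues(np.array(s["tool_rot"],float))[0]; M=np.eye(4);M[:3,:3]=R;M[:3,3]=s["position"]
        return K,M@np.array(p["hand_eye"])
    R=cv2.Rodrigues(np.array(p["rvec"],float))[0]; M=np.eye(4); M[:3,:3]=R.T; M[:3,3]=-R.T@np.array(p["tvec"]).ravel()
    return K,M
def grab(name):
    K,M=T(name); im,d=ctrl.get_image(name)
    v,u=np.mgrid[:400,:640]
    P=np.stack([(u-K[0,2])/K[0,0]*d,(v-K[1,2])/K[1,1]*d,d],-1)@M[:3,:3].T+M[:3,3]
    P[d==0]=np.nan
    return im,P
E
python3 - <<'E'
from h import *
print(ctrl.get_state(),ctrl.tcp_to_grasp)
for n in("top","scene"):
    im,P=grab(n); np.savez(n+".npz",im=im,P=P); cv2.imwrite(f"pics/{n}0.png",im[...,::-1]); print(n,T(n)[1][:3,3])
E
```

```text
{'time': 0.0, 'joint_positions': array([ 1.23210652,  0.32184048, -0.07004256,  1.45168497,  0.02262095,
        1.37080349, -0.05685465]), 'qd': array([ 3.80189970e-04, -9.14272841e-04,  6.12696233e-04,  8.85690409e-05,
       -1.29242583e-03,  1.57120706e-03,  2.01522057e-03]), 'joint_torque': array([-3.32122490e-04, -4.91289639e+01, -4.03972529e-01, -3.12523091e+01,
       -6.38511172e-02,  4.38740419e-02,  2.04685966e-04]), 'position': array([ 0.22431303, -0.60947041,  0.22144484]), 'tool_rot': array([-3.09096962e+00, -5.51021822e-01,  7.41457502e-04]), 'ft_force': array([0.62285026, 0.33336412, 0.28152619]), 'torque': array([-0.02318222,  0.01395843,  0.01968238]), 'grip_force': 0.0, 'grip_width': 0.999055611362553} -0.0187
top [0.29297619 0.13026699 1.10200997]
scene [0.97007941 0.74091376 0.67871815]
```

View pics/top0.png

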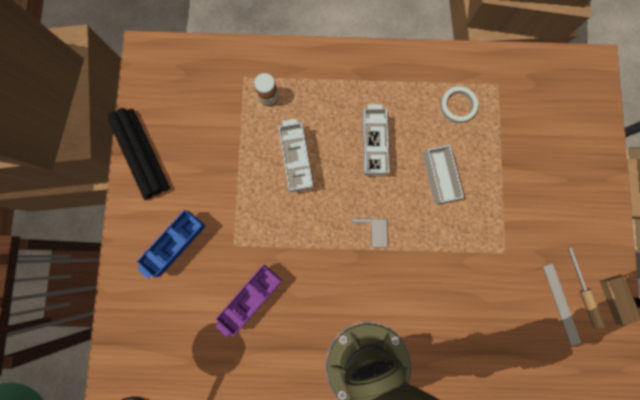

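View pics/scene0.png

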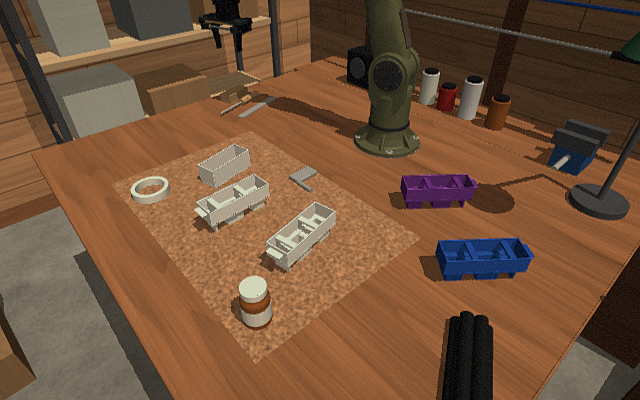

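The top view shows the empty bin at about (296,157) and the ferrule bin at (376,141), both with lips toward the top of the picture. The plain box is at (444,174), with the jar, tape and club head nearby. The scene view agrees.

```bash
cat > m.py <<'E'
from h import *
def rim(im,P,box,z0=.066,z1=.086):
    """fit of collar rim: min-area rect over rim-height white points inside world box (x0,x1,y0,y1)"""
    hsv=cv2.cvtColor(im,cv2.COLOR_RGB2HSV)
    m=(hsv[...,1]<70)&(hsv[...,2]>90)&(P[...,2]>z0)&(P[...,2]<z1)&(P[...,0]>box[0])&(P[...,0]<box[1])&(P[...,1]>box[2])&(P[...,1]<box[3])
    return m
E
python3 - <<'E'
from m import *
for n in("top","scene"):
    D=np.load(n+".npz"); im,P=D["im"],D["P"]
    if n=="top":
        for (u,v) in [(296,157),(376,141),(444,174),(290,123),(376,107)]: print(u,v,P[v,u].round(3))
    m=rim(im,P,(.3,.9,-.4,.4),.05,.09).astype(np.uint8)
    k,l,s,c=cv2.connectedComponentsWithStats(m)
    for i in range(1,k):
        if s[i,4]<60: continue
        Q=P[l==i]; (cx,cy),(w,h),a=cv2.minAreaRect((Q[:,:2]*1000).astype(np.float32))
        print(n,s[i],"rect",np.round([cx,cy,w,h,a],1),"z",np.percentile(Q[:,2],[5,50,95]).round(3))
        print(cv2.boxPoints(((cx,cy),(w,h),a)).round(0).tolist())
E
```

```text
296 157 [0.567 0.214 0.006]
376 141 [ 0.621 -0.016  0.006]
444 174 [ 0.53  -0.214  0.   ]
290 123 [0.647 0.229 0.07 ]
376 107 [ 0.699 -0.007  0.07 ]
top [363 105  26  70 697] rect [609.5  -5.9 193.3  64.9   1.9] z [0.053 0.07  0.078]
[[512.0, 23.0], [514.0, -42.0], [707.0, -35.0], [705.0, 30.0]]
top [279 119  34  73 615] rect [561.  212.9 195.6  63.9  11.5] z [0.056 0.071 0.078]
[[459.0, 225.0], [472.0, 162.0], [663.0, 201.0], [650.0, 264.0]]
top [427 145  37  58 307] rect [ 520.4 -197.3  150.3   66.1   13.3] z [0.051 0.058 0.062]
[[440.0, -182.0], [455.0, -247.0], [601.0, -212.0], [586.0, -148.0]]
scene [198 144  51  31 324] rect [ 519.8 -196.9  155.2   67.7   13.7] z [0.051 0.056 0.061]
[[436.0, -182.0], [452.0, -248.0], [603.0, -211.0], [587.0, -146.0]]
scene [ 194  174   75   47 1335] rect [610.6  -5.6 194.9  70.2   2.4] z [0.052 0.067 0.076]
[[512.0, 25.0], [515.0, -45.0], [709.0, -37.0], [706.0, 34.0]]
scene [ 266  202   70   61 1452] rect [561.  213.5 196.6  66.1  11.5] z [0.052 0.068 0.076]
[[458.0, 226.0], [471.0, 161.0], [664.0, 201.0], [651.0, 266.0]]
```

The depth readings give an empty bin centre of about (0.554, 0.212), axis at 11.5°, and a ferrule bin centre of about (0.602, -0.006), axis at 2°. I'm moving above the empty bin, then looking with the wrist camera.

Call:
step_arm:
  targets:
    - [2.4,2.8,0.6,0,0,0,1]
    - [2.4,2.8,0.6,0,0,0,1]
    - [2.4,2.8,0.6,0,0,0,1]
    - [2.4,2.8,0.6,0,0,0,1]
    - [2.4,2.8,0.6,0,0,0,1]

```text
time: 0.52
position: [0.3453, -0.4683, 0.2524]
tool_rot: [-3.092, -0.551, 0.001]
ft_force: [0.0, -0.5, 0.4]
grip_width: 0.999
grip_force: 0.0
```

Call:
step_arm:
  targets:
    - [2.4,2.8,0,0,0,0,1]
    - [2.4,2.8,0,0,0,0,1]
    - [2.4,2.8,0,0,0,0,1]
    - [2.4,2.8,0,0,0,0,1]
    - [2.4,2.8,0,0,0,0,1]

```text
time: 0.93
position: [0.4652, -0.3283, 0.2523]
tool_rot: [-3.093, -0.551, 0.001]
ft_force: [0.6, -0.5, 0.5]
grip_width: 1.001
grip_force: 0.0
```

Call:
step_arm:
  targets:
    - [0.5,3.6,0,0,0,-1,1]
    - [0.5,3.6,0,0,0,-1,1]
    - [0.5,3.6,0,0,0,-1,1]
    - [0.5,3.6,0,0,0,-1,1]
    - [0.5,3.6,0,0,0,-1,1]

```text
time: 1.35
position: [0.4893, -0.1481, 0.2522]
tool_rot: [3.114, 0.415, -0.001]
ft_force: [1.0, 0.2, 0.3]
grip_width: 1.002
grip_force: 0.0
```

Call:
step_arm:
  targets:
    - [0.6,3.6,0,0,0,-1,1]
    - [0.6,3.6,0,0,0,-1,1]
    - [0.6,3.6,0,0,0,-1,1]
    - [0.6,3.6,0,0,0,-0.5,1]
    - [0.6,3.6,0,0,0,0,1]

```text
time: 1.77
position: [0.5193, 0.0316, 0.2524]
tool_rot: [3.125, 0.319, -0.0]
ft_force: [1.6, -0.5, -0.3]
grip_width: 1.0
grip_force: 0.0
```

```bash
python3 - <<'E'
from h import *
im,P=grab("wrist"); np.savez("w1.npz",im=im,P=P); cv2.imwrite("pics/w1.png",im[...,::-1])
print(T("wrist")[1].round(3))
E
```

```text
[[ 0.213 -0.948 -0.235  0.584]
 [-0.977 -0.208 -0.046  0.054]
 [-0.005  0.24  -0.971  0.416]
 [ 0.     0.     0.     1.   ]]
```

Call:
step_arm:
  targets:
    - [0.7,3.6,0,0,0,0,1]
    - [0.7,3.6,0,0,0,0,1]
    - [0.7,3.6,0,0,0,0,1]
    - [0.7,3.6,0,0,0,0,1]
    - [0.7,3.6,0,0,0,0,1]

```text
time: 2.23
position: [0.5546, 0.2111, 0.2523]
tool_rot: [3.125, 0.32, -0.001]
ft_force: [1.4, 0.4, -0.1]
grip_width: 0.999
grip_force: 0.0
```

```bash
python3 - <<'E'
from h import *
s=ctrl.get_state(); print(s["position"],s["tool_rot"],s["joint_positions"].round(2))
im,P=grab("wrist"); np.savez("w2.npz",im=im,P=P); a=np.load("w1.npz")["im"]; cv2.imwrite("pics/w12.png",cv2.resize(np.vstack([a,im])[...,::-1],(480,600)))
E
```

```text
[0.554609   0.21109751 0.25225601] [ 3.12475881e+00  3.19524849e-01 -6.84401241e-04] [ 0.21  0.26 -0.75  1.53  0.18  1.42 -1.91]
```

View pics/w12.png

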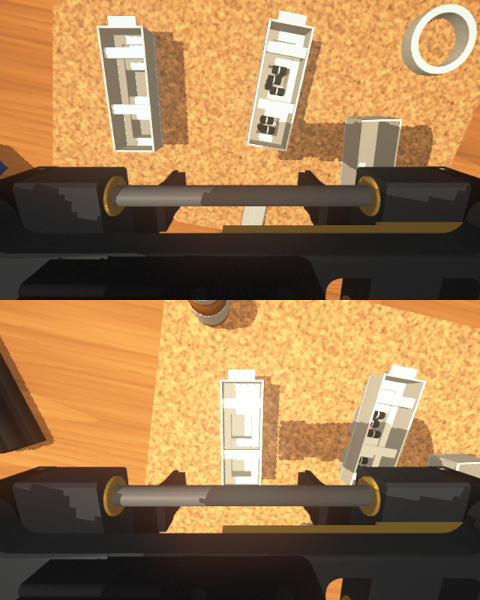

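The wrist pictures show both bins whole, the empty one on the left and the ferrule bin on the right. Both lips are at the top (far end), and the rim of the empty bin sits between the fingers. Next I refine both rims from these views.

```bash
cat > fit.py <<'E'
from m import *
def fit(f,box,z0=.066,z1=.086,view=None):
    D=np.load(f); im,P=D["im"],D["P"]
    m=rim(im,P,box,z0,z1).astype(np.uint8)
    k,l,s,c=cv2.connectedComponentsWithStats(m)
    i=1+np.argmax(s[1:,4]); Q=P[l==i]
    r=cv2.minAreaRect((Q[:,:2]*1000).astype(np.float32)); B=cv2.boxPoints(r)
    (cx,cy),(w,h),a=r
    if w<h: a-=90
    # symmetric side-wall estimate in bin frame
    t=np.radians((a+45)%180-45); ax=np.array([np.cos(t),np.sin(t)]); n=np.array([-ax[1],ax[0]])
    q=(Q[:,:2]*1000-[cx,cy]); lo,hi=np.percentile(q@ax,[.5,99.5]); l2,h2=np.percentile(q@n,[.5,99.5])
    print(f,len(Q),"rect",np.round([cx,cy,max(w,h),min(w,h),np.degrees(t)],1),"pct len",round(hi-lo,1),round(h2-l2,1),"ctr(-7.5)",np.round(np.array([cx,cy])+ax*((lo+hi)/2-7.5)+n*(l2+h2)/2,1),"z",np.percentile(Q[:,2],[5,50,95]).round(3))
E
python3 - <<'E'
from fit import *
E=(.42,.72,.13,.3);F=(.45,.76,-.08,.08)
for f in("top.npz","scene.npz","w1.npz"):
    fit(f,E);fit(f,F)
fit("w2.npz",F)
E
```

```text
top.npz 522 rect [560.8 212.9 195.2  63.9  11.5] pct len 193.7 63.7 ctr(-7.5) [553.  211.3] z [0.067 0.072 0.079]
top.npz 515 rect [609.4  -6.  193.1  64.8   1.8] pct len 192.5 64.4 ctr(-7.5) [601.9  -6.1] z [0.067 0.072 0.078]
scene.npz 882 rect [561.  213.4 196.6  66.   11.4] pct len 194.1 65.2 ctr(-7.5) [553.2 212.2] z [0.067 0.07  0.076]
scene.npz 727 rect [610.1  -4.8 194.1  67.8   1.6] pct len 192.4 66.8 ctr(-7.5) [602.7  -5.2] z [0.067 0.071 0.076]
w1.npz 4023 rect [562.5 212.6 194.3  64.8  11.4] pct len 193.4 64.0 ctr(-7.5) [555.2 211. ] z [0.067 0.071 0.077]
w1.npz 3502 rect [613.   -5.8 194.9  64.3   1.8] pct len 192.9 63.8 ctr(-7.5) [605.4  -5.8] z [0.068 0.071 0.077]
w2.npz 3876 rect [613.7  -5.2 193.   65.9   2. ] pct len 189.3 64.6 ctr(-7.5) [607.2  -5.3] z [0.067 0.071 0.077]
```

Call:
step_arm:
  targets:
    - [0,0,-3.6,0,0,0,1]
    - [0,0,-3.6,0,0,0,1]
    - [0,0,-3.6,0,0,0,1]
    - [0,0,-3.6,0,0,0,1]
    - [0,0,-3.0,0,0,0,1]

```text
time: 2.7
position: [0.5533, 0.2088, 0.0756]
tool_rot: [3.124, 0.321, -0.004]
ft_force: [0.6, 0.2, 0.5]
grip_width: 1.001
grip_force: 0.0
```

Call:
step_arm:
  targets:
    - [0,0,-1.5,0,0,0,1]
    - [0,0,-1.5,0,0,0,1]
    - [0,0,-0.8,0,0,0,1]
    - [0,0,0,0,0,0,1]
    - [0,0,0,0,0,0,1]

```text
time: 3.12
position: [0.5546, 0.2098, 0.0407]
tool_rot: [3.125, 0.32, -0.001]
ft_force: [0.3, -0.8, 0.0]
grip_width: 0.995
grip_force: 0.0
```

Call:
step_arm:
  targets:
    - [0,0,0,0,0,0,0.6]
    - [0,0,0,0,0,0,0.6]
    - [0,0,0,0,0,0,0.6]
    - [0,0,0,0,0,0,0.6]
    - [0,0,0,0,0,0,0.6]
  force: 15

```text
time: 3.53
position: [0.555, 0.2105, 0.0413]
tool_rot: [-3.125, -0.321, -0.002]
ft_force: [-0.4, 1.5, 2.0]
grip_width: 0.737
grip_force: 15.0
```

Call:
step_arm:
  targets:
    - [0,0,0,0,0,0,0.6]
    - [0,0,0.5,0,0,0,0.6]
    - [0,0,1.5,0,0,0,0.6]
    - [0,0,2.5,0,0,0,0.6]
    - [0,0,2.5,0,0,0,0.6]
  force: 22

```text
time: 3.95
position: [0.5533, 0.2093, 0.1102]
tool_rot: [3.124, 0.321, -0.005]
ft_force: [0.4, -0.3, -2.1]
grip_width: 0.732
grip_force: 22.0
```

Call:
step_arm:
  targets:
    - [0,0,2.5,0,0,0,0.6]
    - [0,0,2.5,0,0,0,0.6]
    - [0,0,2.5,0,0,0,0.6]
    - [0,0,1.5,0,0,0,0.6]
    - [0,0,0.5,0,0,0,0.6]

```text
time: 4.37
position: [0.5557, 0.2105, 0.2085]
tool_rot: [-3.125, -0.32, -0.006]
ft_force: [0.7, 0.2, -2.1]
grip_width: 0.738
grip_force: 22.0
```

Call:
step_arm:
  targets:
    - [0.2,-0.8,0,0,0,3,0.6]
    - [0.2,-0.8,0,0,0,6,0.6]
    - [0.2,-0.8,0,0,0,6,0.6]
    - [0.2,-0.8,0,0,0,6,0.6]
    - [0.2,-0.8,0,0,0,6,0.6]

```text
time: 4.78
position: [0.5638, 0.1691, 0.2042]
tool_rot: [2.961, 1.049, -0.004]
ft_force: [-0.3, -0.6, -2.1]
grip_width: 0.736
grip_force: 22.0
```

Call:
step_arm:
  targets:
    - [0.2,-0.8,0,0,0,6,0.6]
    - [0.2,-0.8,0,0,0,6,0.6]
    - [0.2,-0.8,0,0,0,6,0.6]
    - [0.2,-0.8,0,0,0,6,0.6]
    - [0.2,-0.8,0,0,0,6,0.6]

```text
time: 5.2
position: [0.5738, 0.1291, 0.2042]
tool_rot: [-2.588, -1.779, 0.004]
ft_force: [-0.4, 0.4, -1.7]
grip_width: 0.734
grip_force: 22.0
```

Call:
step_arm:
  targets:
    - [0.2,-0.8,0,0,0,6,0.6]
    - [0.2,-0.8,0,0,0,6,0.6]
    - [0.2,-0.8,0,0,0,6,0.6]
    - [0.2,-0.8,0,0,0,6,0.6]
    - [0.2,-0.8,0,0,0,6,0.6]

```text
time: 5.62
position: [0.5838, 0.0892, 0.2042]
tool_rot: [-2.039, -2.388, 0.003]
ft_force: [-0.3, -0.2, -1.8]
grip_width: 0.735
grip_force: 22.0
```

```bash
python3 - <<'E'
from h import *
s=ctrl.get_state(); R=cv2.Rodrigues(s["tool_rot"])[0]; print(s["position"],np.degrees(np.arctan2(R[1,0],R[0,0])),R[:,2],s["joint_positions"].round(2))
E
```

```text
[0.58380469 0.0891856  0.20421006] 99.01579256603038 [-2.24401609e-03 -5.08123275e-04 -9.99997353e-01] [ 0.56  0.33 -0.92  1.6   0.27  1.34 -0.24]
```

Call:
step_arm:
  targets:
    - [0.2,-0.9,0,0,0,6,0.6]
    - [0.2,-0.9,0,0,0,6,0.6]
    - [0.2,-0.9,0,0,0,6,0.6]
    - [0.2,-0.9,0,0,0,6,0.6]
    - [0.2,-0.9,0,0,0,6,0.6]

```text
time: 6.03
position: [0.5938, 0.0442, 0.2042]
tool_rot: [-1.351, -2.834, 0.002]
ft_force: [-0.5, -0.5, -1.1]
grip_width: 0.735
grip_force: 22.0
```

Call:
step_arm:
  targets:
    - [0.2,-0.9,0,0,0,6,0.6]
    - [0.2,-0.9,0,0,0,6,0.6]
    - [0.2,-0.9,0,0,0,6,0.6]
    - [0.2,-0.9,0,0,0,6,0.6]
    - [0.2,-0.9,0,0,0,6,0.6]

```text
time: 6.45
position: [0.6038, -0.0008, 0.2042]
tool_rot: [-0.572, -3.087, 0.001]
ft_force: [-0.2, 0.1, -1.6]
grip_width: 0.731
grip_force: 22.0
```

Call:
step_arm:
  targets:
    - [0,-0.5,0,0,0,6,0.6]
    - [0,0,0,0,0,6,0.6]
    - [0,0,0,0,0,6,0.6]
    - [0,0,0,0,0,5,0.6]
    - [0,0,0,0,0,0,0.6]

```text
time: 6.87
position: [0.6038, -0.0054, 0.2042]
tool_rot: [0.05, -3.139, -0.001]
ft_force: [1.2, -0.2, -2.7]
grip_width: 0.735
grip_force: 22.0
```

```bash
python3 - <<'E'
from h import *
s=ctrl.get_state(); R=cv2.Rodrigues(s["tool_rot"])[0]; print(s["position"],np.degrees(np.arctan2(R[1,0],R[0,0])),R[:,2],s["joint_positions"].round(2))
ims=[]
for n in("wrist","scene","top"):
    im,P=grab(n); np.savez("b_"+n+".npz",im=im,P=P); ims.append(im)
cv2.imwrite("pics/b.png",np.vstack([cv2.resize(ims[0],(480,300)),cv2.resize(ims[1][100:300,100:420],(480,300))])[...,::-1])
E
```

```text
[ 0.6037997  -0.00541105  0.20415568] -178.16590710122276 [-2.30053201e-03  5.26767629e-04 -9.99997215e-01] [ 0.85  0.47 -1.16  1.57  0.43  1.4   1.25]
```

View pics/b.png

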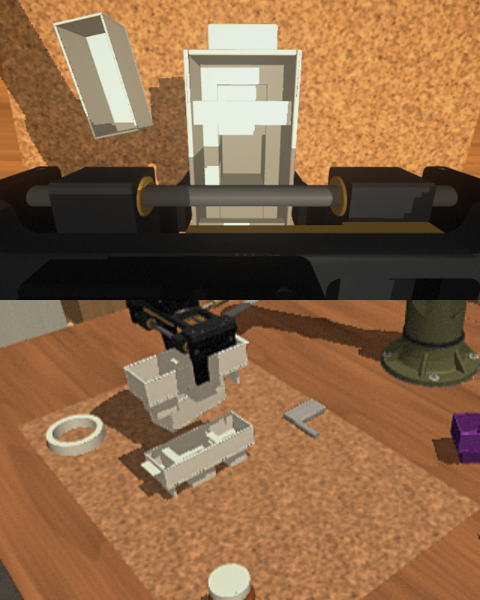

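The held bin is upright with its lip toward the robot, and the ferrule bin below has its lip away from the robot. I'm measuring the offset of held bin to ferrule bin in the same views.

```bash
python3 - <<'E'
from h import *
def rep(f,z0,z1,tag,off):
    D=np.load(f); im,P=D["im"],D["P"]; hsv=cv2.cvtColor(im,cv2.COLOR_RGB2HSV)
    m=(hsv[...,1]<70)&(hsv[...,2]>70)&(P[...,2]>z0)&(P[...,2]<z1)&(P[...,0]>.45)&(P[...,0]<.76)&(abs(P[...,1])<.09)
    Q=P[m]*1000
    t=np.radians(1.9); ax=np.array([np.cos(t),np.sin(t)]); n=np.array([-ax[1],ax[0]])
    q=Q[:,:2]-[605,-5.5]; a=q@ax; b=q@n
    out=[]
    # side extents along n for slices of a ; end extents along a for slices of b
    for s in(-80,-50,50,80):
        k=abs(a-s)<8; out.append((s,)+((b[k].min().round(1),b[k].max().round(1)) if k.sum()>8 else (None,)))
    oe=[]
    for s in(-27,-10,10,27):
        k=abs(b-s)<4; oe.append((s,)+((a[k].min().round(1),a[k].max().round(1)) if k.sum()>5 else (None,)))
    print(f,tag,len(Q),"side",out,"end",oe)
    if tag.startswith("held"):
        for s in(-85,85):
            k=(abs(a-s)<8); 
            if k.sum()>5: print("   ztop at",s,np.percentile(Q[k,2],97).round(1))
rep("b_scene.npz",.198,.25,"held",0); rep("b_scene.npz",.045,.08,"fill",0)
rep("b_top.npz",.225,.25,"held",0); rep("b_top.npz",.066,.08,"fill",0)
rep("b_wrist.npz",.198,.25,"held",0)
rep("top.npz",.066,.08,"fill before",0);rep("scene.npz",.045,.08,"fill before",0);rep("w1.npz",.066,.08,"fill before",0)
E
```

```text
b_scene.npz held 1680 side [(-80, np.float64(29.0), np.float64(34.9)), (-50, np.float64(29.8), np.float64(35.5)), (50, np.float64(-32.2), np.float64(34.9)), (80, np.float64(-32.2), np.float64(33.7))] end [(-27, np.float64(-24.8), np.float64(86.6)), (-10, np.float64(-106.3), np.float64(86.9)), (10, np.float64(-106.9), np.float64(87.3)), (27, np.float64(-93.3), np.float64(87.4))]
   ztop at -85 238.8
   ztop at 85 238.7
b_scene.npz fill 1510 side [(-80, np.float64(-32.4), np.float64(34.7)), (-50, np.float64(-33.2), np.float64(34.7)), (50, np.float64(-33.7), np.float64(33.8)), (80, np.float64(-33.3), np.float64(33.1))] end [(-27, np.float64(-90.6), np.float64(88.6)), (-10, np.float64(-90.9), np.float64(102.8)), (10, np.float64(-91.6), np.float64(101.8)), (27, np.float64(-91.3), np.float64(88.3))]
b_top.npz held 573 side [(-80, np.float64(-29.7), np.float64(33.3)), (-50, np.float64(-30.7), np.float64(32.8)), (50, None), (80, np.float64(10.1), np.float64(31.6))] end [(-27, np.float64(-93.2), np.float64(-4.3)), (-10, np.float64(-108.0), np.float64(-53.7)), (10, np.float64(-107.4), np.float
[... 1118 characters left out ...]
0)), (-50, np.float64(-33.3), np.float64(33.6)), (50, np.float64(-33.7), np.float64(34.0)), (80, np.float64(-33.2), np.float64(35.5))] end [(-27, np.float64(-91.0), np.float64(88.2)), (-10, np.float64(-91.6), np.float64(101.8)), (10, np.float64(-91.3), np.float64(101.6)), (27, np.float64(-90.4), np.float64(88.4))]
w1.npz fill before 3508 side [(-80, np.float64(-32.2), np.float64(31.7)), (-50, np.float64(-32.2), np.float64(31.7)), (50, np.float64(-32.6), np.float64(31.5)), (80, np.float64(-32.7), np.float64(31.5))] end [(-27, np.float64(-88.9), np.float64(90.1)), (-10, np.float64(-88.6), np.float64(104.9)), (10, np.float64(-89.5), np.float64(104.7)), (27, np.float64(-89.3), np.float64(89.9))]
```

Call:
step_arm:
  targets:
    - [0.16,-0.05,-1,0,0,0,0.6]
    - [0,0,-2,0,0,0,0.6]
    - [0,0,-2,0,0,0,0.6]
    - [0,0,-1.5,0,0,0,0.6]
    - [0,0,-0.8,0,0,0,0.6]

```text
time: 7.43
position: [0.6048, -0.0058, 0.1298]
tool_rot: [0.046, -3.138, 0.0]
ft_force: [-0.3, 0.2, -1.8]
grip_width: 0.736
grip_force: 22.0
```

Call:
step_arm:
  targets:
    - [0,0,-0.2,0,0,0,0.6]
    - [0,0,0,0,0,0,0.6]
    - [0,0,0,0,0,0,0.6]
    - [0,0,0,0,0,0,0.6]
    - [0,0,0,0,0,0,0.6]

```text
time: 7.85
position: [0.6068, -0.0053, 0.1316]
tool_rot: [-0.047, 3.14, -0.0]
ft_force: [0.2, 0.5, -1.1]
grip_width: 0.737
grip_force: 22.0
```

```bash
python3 - <<'E'
from h import *
s=ctrl.get_state(); R=cv2.Rodrigues(s["tool_rot"])[0]; print(s["position"],np.degrees(np.arctan2(R[1,0],R[0,0])),R[:,2],s["joint_positions"].round(2))
im,P=grab("scene"); np.savez("c_scene.npz",im=im,P=P)
cv2.imwrite("pics/c.png",cv2.resize(im[130:250,150:310],(800,600),interpolation=cv2.INTER_CUBIC)[...,::-1])
hsv=cv2.cvtColor(im,cv2.COLOR_RGB2HSV)
t=np.radians(1.9); ax=np.array([np.cos(t),np.sin(t)]); n=np.array([-ax[1],ax[0]])
for tag,z0,z1 in(("held",.126,.165),("fill",.045,.076)):
    m=(hsv[...,1]<70)&(hsv[...,2]>70)&(P[...,2]>z0)&(P[...,2]<z1)&(P[...,0]>.45)&(P[...,0]<.76)&(abs(P[...,1])<.09)
    Q=P[m]*1000; q=Q[:,:2]-[605,-5.5]; a=q@ax;b=q@n
    k=abs(b-27)<4; print(tag,"ends at b=27",a[k].min(),a[k].max(),"side",[b[abs(a-s)<10].max().round(1) for s in(-75,-50,50,75)])
E
```

```text
[ 0.60684789 -0.00534275  0.13162046] -178.29093855797277 [ 1.73750486e-03  9.91198969e-06 -9.99998490e-01] [ 0.82  0.53 -1.11  1.65  0.49  1.28  1.21]
held ends at b=27 -92.11209887419123 90.0272219474423 side [np.float64(36.4), np.float64(36.3), np.float64(33.4), np.float64(35.7)]
fill ends at b=27 -91.57184358354624 89.2497750075708 side [np.float64(33.3), np.float64(33.7), np.float64(34.2), np.float64(34.4)]
```

View pics/c.png

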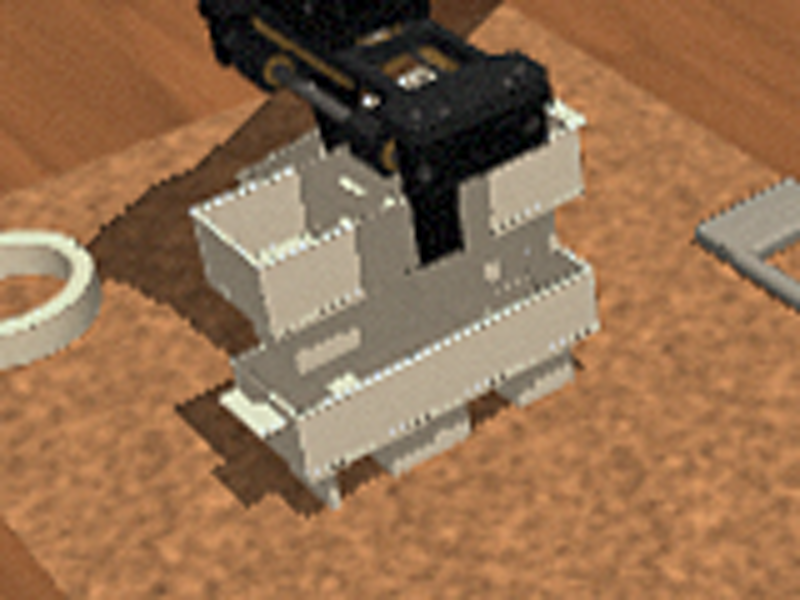

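The held bin is aligned above the mouth: ends agree within 1 mm, and the side is about 1 mm to +y. I'm lowering it slowly.

Call:
step_arm:
  targets:
    - [0,-0.1,-0.4,0,0,0,0.6]
    - [0,0,-0.4,0,0,0,0.6]
    - [0,0,-0.4,0,0,0,0.6]
    - [0,0,-0.3,0,0,0,0.6]
    - [0,0,-0.2,0,0,0,0.6]

```text
time: 8.32
position: [0.6058, -0.0066, 0.1128]
tool_rot: [0.047, -3.14, -0.0]
ft_force: [0.1, 0.4, -1.4]
grip_width: 0.732
grip_force: 22.0
```

Call:
step_arm:
  targets:
    - [0,0,-0.1,0,0,0,0.6]
    - [0,0,-0.1,0,0,0,0.6]
    - [0,0,0,0,0,0,0.6]
    - [0,0,0,0,0,0,0.6]
    - [0,0,0,0,0,0,0.6]

```text
time: 8.73
position: [0.6063, -0.0064, 0.1117]
tool_rot: [-0.047, 3.141, 0.0]
ft_force: [0.3, -0.4, -2.0]
grip_width: 0.736
grip_force: 22.0
```

Call:
step_arm:
  targets:
    - [0,0,-0.05,0,0,0,0.6]
    - [0,0,-0.05,0,0,0,0.6]
    - [0,0,0,0,0,0,0.6]
    - [0,0,0,0,0,0,0.6]
    - [0,0,0,0,0,0,0.6]

```text
time: 9.15
position: [0.6064, -0.0065, 0.1113]
tool_rot: [-0.047, 3.141, -0.0]
ft_force: [-2.4, -1.5, 5.3]
grip_width: 0.736
grip_force: 22.0
```

Call:
step_arm:
  targets:
    - [0,0,-0.05,0,0,0,0.6]
    - [0,0,-0.05,0,0,0,0.6]
    - [0,0,0,0,0,0,0.6]
    - [0,0,0,0,0,0,0.6]
    - [0,0,0,0,0,0,0.6]

```text
time: 9.57
position: [0.6064, -0.0064, 0.1113]
tool_rot: [-0.047, 3.141, -0.001]
ft_force: [-5.5, -0.8, 11.7]
grip_width: 0.732
grip_force: 22.0
```

Contact came at TCP z 0.1113, exactly bar height. I'm easing off the load and opening.

Call:
step_arm:
  targets:
    - [0,0,0.1,0,0,0,0.6]
    - [0,0,0.03,0,0,0,0.6]
    - [0,0,0,0,0,0,0.75]
    - [0,0,0,0,0,0,0.85]
    - [0,0,0,0,0,0,1]

```text
time: 9.98
position: [0.6061, -0.0065, 0.1104]
tool_rot: [0.047, -3.141, -0.001]
ft_force: [0.2, -1.3, -0.3]
grip_width: 0.829
grip_force: 0.0
```

Call:
step_arm:
  targets:
    - [0,0,0,0,0,0,1]
    - [0,0,0,0,0,0,1]
    - [0,0,0,0,0,0,1]
    - [0,0,0.5,0,0,0,1]
    - [0,0,1,0,0,0,1]

```text
time: 10.4
position: [0.6053, -0.0067, 0.1253]
tool_rot: [0.047, -3.139, -0.0]
ft_force: [0.6, 0.0, -0.8]
grip_width: 0.995
grip_force: 0.0
```

Call:
step_arm:
  targets:
    - [0,0,2,0,0,0,1]
    - [0,0,2,0,0,0,1]
    - [0,0,3,0,0,0,1]
    - [0,0,3,0,0,0,1]
    - [0,0,3,0,0,0,1]

```text
time: 10.82
position: [0.606, -0.0062, 0.2583]
tool_rot: [-0.048, 3.14, 0.0]
ft_force: [0.3, -0.3, 0.5]
grip_width: 0.997
grip_force: 0.0
```

```bash
python3 - <<'E'
from h import *
im,P=grab("scene"); np.savez("d_scene.npz",im=im,P=P)
cv2.imwrite("pics/d.png",cv2.resize(im[130:250,150:310],(800,600),interpolation=cv2.INTER_CUBIC)[...,::-1])
hsv=cv2.cvtColor(im,cv2.COLOR_RGB2HSV)
t=np.radians(1.9); ax=np.array([np.cos(t),np.sin(t)]); n=np.array([-ax[1],ax[0]])
for tag,z0,z1 in(("upper",.106,.16),("fill",.045,.076)):
    m=(hsv[...,1]<70)&(hsv[...,2]>70)&(P[...,2]>z0)&(P[...,2]<z1)&(P[...,0]>.45)&(P[...,0]<.76)&(abs(P[...,1])<.09)
    Q=P[m]*1000; q=Q[:,:2]-[605,-5.5]; a=q@ax;b=q@n
    k=abs(b-27)<4; print(tag,"ends",a[k].min(),a[k].max(),"side",[b[abs(a-s)<10].max().round(1) for s in(-75,-50,50,75)],"ztop",[np.percentile(Q[abs(a-s)<8,2],98).round(1) for s in(-85,-40,40,85)])
E
```

```text
upper ends -89.73052187021625 89.46437200995175 side [np.float64(33.9), np.float64(34.8), np.float64(33.0), np.float64(32.9)] ztop [np.float64(146.4), np.float64(145.4), np.float64(145.7), np.float64(146.1)]
fill ends -92.28607599146756 88.81996879568912 side [np.float64(34.3), np.float64(34.2), np.float64(33.5), np.float64(34.0)] ztop [np.float64(75.3), np.float64(75.5), np.float64(75.8), np.float64(75.5)]
```

View pics/d.png

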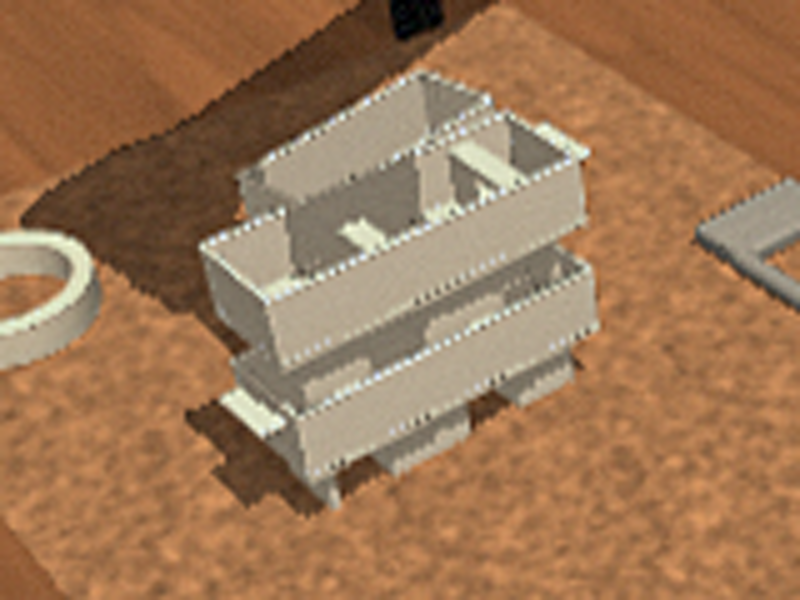

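The picture shows the upper bin standing level: its rim is at z 146 at both ends, against 76 for the lower rim. The lips are at opposite ends, at about (560,140) and (255,410) in the picture. The ferrule bin has not moved and the gripper is clear, so I'm handing in.

```bash
python3 -c "
from bench import ctrl
print(ctrl.close_job())"
```

```text
the job is handed in; nothing more can be done
None
```

I picked up the empty bin, turned it half a turn, stacked it level on the ferrule bin's cross bars with the lips at opposite ends, and handed the job in at about 11 s of the 42 s allowed; the ferrule bin and plain box were left where they stood.

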